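# Back the bench winch off to its stop

### The arm

A 6-joint arm with a two-finger parallel gripper is mounted at the origin on the work surface. World frame = base frame: x ahead of the robot, y to its left, z up, the work surface at z = 0. Lengths are in m, angles in rad, forces in N, time in s.
With the tool pointing down it reaches from about 0.3 to 0.875 m from the base axis. Payload 4.2 kg.
Tool frame: the origin (TCP) lies at the very end of the fingers, on their centre line; the grasp point (between the pads) lies 19 mm behind it; z points along the fingers, y is the line along which they close (so a half turn about z gives the same grasp; the last joint's range is limited). The gripper opens to 85 mm and grips with 20 to 120 N. Pads are 22 mm wide; open, the fingers measure 114 mm over their backs; the gripper's body (76 mm by 85 mm) begins 54 mm behind the grasp point. The pads swing forward as they close: fully open they stand 13 mm farther back than shut.
Start: joints at [-1.311, 0.32, 1.565, -0, 1.257, -0.02], TCP at [0.159, -0.553, 0.231] pointing down, gripper open.
Joint ranges: [-3.11, 3.11], [-0.84, 2.01], [0.21, 2.61], [-1.34, 4.49], [0.05, 2.63], [-2.56, 2.56]. Speed limits (rad/s): [2.57, 2.57, 3.14, 3.14, 3.14, 3.14].

### API

Orientations are given as a 3x3 rotation matrix whose columns are the frame's x, y, z axes.
In Python, from bench import r, imaging, job gives the robot as it stands.
- The arm moves only by the tool carry_out, never from a script. Its arguments are lists of equal length, an entry for each row: "xyz": the shift along the tool's x, y, z in cm, a list of three; "delta_rot": the turn, a rotation vector about the tool's x, y, z in rad, a list of three. A call has 1 to 10 rows; each row is the pose to reach, as a shift and turn from the pose commanded when the call began, along the tool's axes at that moment; what a row does not reach only later rows make up. A row lasts 1/12 s, in which the tool goes at most 41.7 mm and 7.16 degrees, less where a joint would pass 70% of its speed; a pose out of reach is approached as far as the arm can. A call with a gripper value outside its range is refused whole. "jaw" is the opening, from -1 (shut) to 1 (fully open), set as the call begins (left out, the last holds). The fingers move at their own pace and stop on an object; "grip_force" is the grip in N (left out, the last holds). Time passes only in rows, so rows that repeat a pose let the fingers close. It gives the time, the measured TCP pose, the force, the opening and the grip force at its end, in the units of the state.
- r.get_state(): the state, without advancing time (a new reading comes with each control period).
- imaging.capture(name): name is "scene" or "top" or "wrist"; returns (picture, depth): 480x640x3 uint8, red, green, blue; 480x640 float32, m along the optical axis (not along the pixel's ray), 0 where there is no reading.
- imaging.calibration(name): a dict with "fx", "fy", "cx", "cy" (pixels), "xyz" and "rotation" of the camera in the world; the wrist camera has in their place "T_tool_cam" (4x4, takes a point from camera to tool coordinates, whose origin is the TCP and whose axes are the flange's). Camera axes: x right, y down, z forward; pixel columns grow to the right and rows downward; lengths in m; the calibration is good to about 2 mm. A picture is of the moment at which its call begins: read the wrist's pose just before it. calibration takes no time and is no camera call.
- job.close_job(): hands the job in; it is judged then, once.
The state is a dict: "clock": time; "joints": joint angles; "qd": joint speeds; "joint_efforts": joint torques, N m; "tool_pos": TCP position; "orientation": TCP orientation; "force": force on the tool from outside, world axes, zero at the start; "ft_torque": the same for the moment, N m; "gripper_width": finger opening in m; "grasp_force": force on a finger pad.
Only numpy, scipy, OpenCV 4.12 (cv2) and the standard library are available. Lean on these libraries where they do the work, as an engineer would, in place of code of your own. Each camera call takes 0.05 s, during which the arm holds its last target. There are 200 camera calls.

### The job

Back the empty winch off to its stop: throw the red pawl right over so that it leans back on its own, clear of the toothed wheel. Then turn the drum back with the crank, slowly, until you feel it come up against the sprung stop hidden in the grey housing, and leave it resting against that stop without forcing it. Finally bring the pawl back over and let it down onto the toothed wheel, let go, and leave the tin, the offcut, the hammer and the spanner alone.

Things in the scene. Friction and masses are not known exactly. Their poses are not given: they have to be found in the camera images.
- winch: Green bench winch, fixed; origin: centre of the underside of its 200 x 140 x 10 mm base plate. Own z up; own y along the level axle (115 mm above the bench) from the toothed wheel (-y side) to the crank (+y side). Wheel: 16 saw teeth, 58 mm radius at the tips, 48 mm at the roots, 12 mm thick, centred at own y = -60 mm. Wooden drum between side plates at own y = +-45 mm.
- handle (a point): Centre of the light wooden crank grip: round bar 24 mm thick, 76 mm long, parallel to the winch's y, 75 mm from the axle, spinning freely on its own spindle; the crank arm is 38 mm from this point, the rest is free all round. It stays on the upper side of the winch (from about 40 degrees before straight up, winch's -x side, to about 45 degrees beyond).
- axle (a point): Point on the axle line, 115 mm above the bench, beside the middle of the crank grip: the grip's centre moves on a circle of radius 75 mm about it in the winch's x-z plane. Fixed to the winch.
- drum (a joint): Angle (rad) of drum, toothed wheel and crank, one piece; grows as the drum turns BACK: crank top towards the winch's +x. A brake drags with 0.35 N m (3 to 5 N at the grip, steady); the drum stays where it is left. The pawl, when down, blocks turning back. The hidden stop is met between 0.65 and 1.30 rad, different each time.
- pawl_bar (a point): Middle of the red pawl's round bar, 12 mm thick, that sticks out 54 mm sideways from the pawl, parallel to the winch's y and towards its -y; its sleeve spins freely on its pin. This point is 32 mm from the pawl's outer face and 40 mm from the pivot; the bar is free all round.
- pawl_pivot (a point): Point on the pawl's hinge line (parallel to the winch's y, 177 mm above the bench) beside the middle of the bar: the bar's centre moves on a circle of radius 40 mm about it in the winch's x-z plane. Fixed to the winch.
- pawl (a joint): Angle (rad) of the pawl: about 0 with its tip at a tooth's root and the bar level with the pivot on its -x side; up to 0.21 lying on a tooth's slope. Grows as the bar goes up and over towards the winch's +x; upright at about 1.5, on its back peg at 2.1. 0.2 kg, moves freely: let go below about 1.3 it falls to the wheel, above about 1.7 it falls back and stays.
- stop_housing: Round grey housing (radius 56 mm, 16 mm thick) beside the crank that hides the sprung stop; origin and axes as the winch's. Past first touch the force at the grip rises by about 1 N per mm of grip travel. 2 to 7 N more at the grip than the plain drag is right, and the brake then holds it against the stop when let go; 13 N more is too hard.
- tin: Closed metal tin, 76 mm across, 100 mm high, origin at the centre of its underside. Bystander.
- offcut: Block of wood 60 x 110 x 35 mm, origin at the centre of its underside. Bystander.
- hammer: Hammer lying on the bench. Bystander.
- spanner: Steel spanner lying on the bench. Bystander.

How it is judged:
By the outcome, as a careful person would: the job done as asked, in the order asked, and still so for the second after the job is handed in, with the robot touching nothing.
It also fails if it takes over 72 s, if anything falls off the work surface, if the arm or the gripper's body presses on something with over 40 N, if the wrist force passes 120 N, or if a joint passes its speed limit or range.

## Working session

There is one attempt and no reset: what is moved stays moved. The work goes in short steps, Python scripts to look and compute and a tool call to move; the robot and the scene stay as the last step left them, time stands still between calls to the robot, and variables do not carry over. Pictures are saved under pics/ and viewed, at most 10 in all, crops included, and the job is handed in when it is done.

Besides the shell and the picture viewer there is one more tool, called after "Call:" in YAML: its name, and indented under it one key for each argument. carry_out: Moves the arm, as the interface text tells. Its arguments: {"type":"object","properties":{"xyz":{"type":"array","items":{"type":"array","items":{"type":"number"}}},"delta_rot":{"type":"array","items":{"type":"array","items":{"type":"number"}}},"jaw":{"type":"number"},"grip_force":{"type":"number"}},"required":["xyz","delta_rot"]}

```bash
mkdir -p pics; ls; python3 - <<'E'
from bench import r, imaging, job
import cv2,numpy as np
for n in("scene","top"):
    p,d=imaging.capture(n); c=imaging.calibration(n)
    cv2.imwrite(f"pics/{n}.png",p[:,:,::-1]); np.save(f"pics/{n}_d.npy",d); print(n,c)
print(r.get_state()); print(imaging.calibration("wrist"))
E
```

```text
pics
scene {'fx': 447.0929873270909, 'fy': 447.0929873270909, 'cx': 317.5845077464935, 'cy': 234.5321906276918, 'xyz': array([1.37678933, 0.40617294, 0.79205317]), 'rotation': array([[-0.46374369,  0.5461977 , -0.69757427],
       [ 0.88595219,  0.29079938, -0.36128166],
       [ 0.00552296, -0.78555954, -0.61876143]])}
top {'fx': 438.3820347750735, 'fy': 438.3820347750735, 'cx': 319.8413748319171, 'cy': 236.78764305886398, 'xyz': array([0.48706924, 0.03763176, 0.94422929]), 'rotation': array([[ 5.64186556e-03, -9.83450310e-01,  1.81090188e-01],
       [-9.99983794e-01, -5.68672479e-03,  2.71482764e-04],
       [ 7.62820253e-04, -1.81088785e-01, -9.83466456e-01]])}
{'clock': 0.1, 'joints': array([-1.31099407e+00,  3.20209828e-01,  1.56552905e+00,  4.43868787e-06,
        1.25740762e+00, -2.00088079e-02]), 'qd': array([ 0.00088905, -0.00161169, -0.0038264 , -0.00094908, -0.00179125,
        0.00016956]), 'joint_efforts': array([ 1.84420805e-04, -4.16407871e+01, -2.34703946e+01, -9.65869987e-06,
        4.85886791e-03, -7.34280007e-06]), 'tool_pos': array([ 0.15868995, -0.55223404,  0.23058762]), 'orientation': array([[ 9.61108020e-01,  2.76172443e-01, -3.95085175e-04],
       [ 2.76172724e-01, -9.61106845e-01,  1.50278233e-03],
       [ 3.53080014e-05, -1.55344790e-03, -9.99998793e-01]]), 'force': array([-0.54084591, -0.1811182 ,  0.26629021]), 'ft_torque': array([-0.02444897,  0.06000254, -0.00817776]), 'grasp_force': 0.0, 'gripper_width': 0.08552434224312665}
{'fx': 386.315421228837, 'fy': 386.315421228837, 'cx': 316.3089957159245, 'cy': 233.8826849151991, 'T_tool_cam': array([[ 2.90119318e-04, -9.50472169e-01, -3.10809542e-01,
         7.98451662e-02],
       [ 9.99999937e-01,  3.39980051e-04, -1.06246019e-04,
        -1.03614046e-03],
       [ 2.06652928e-04, -3.10809492e-01,  9.50472207e-01,
        -1.41825977e-01],
       [ 0.00000000e+00,  0.00000000e+00,  0.00000000e+00,
         1.00000000e+00]])}
```

View pics/scene.png

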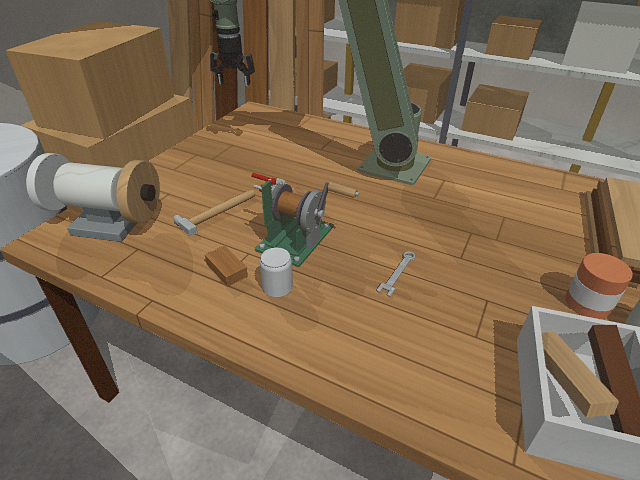

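View pics/top.png

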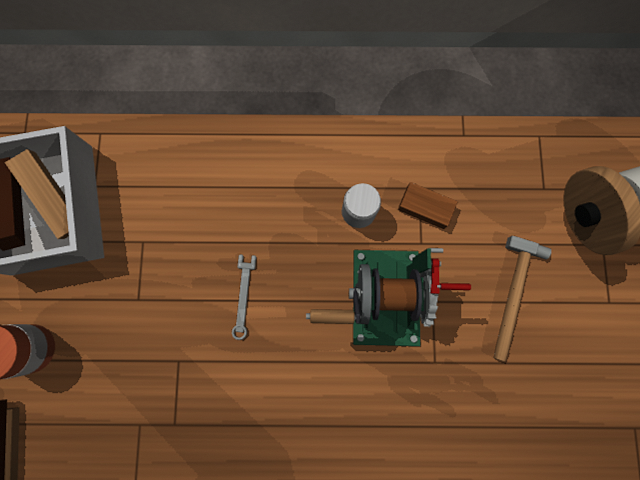

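Scene and top agree: the winch is near (387,298) in the top view with its axes roughly along the world's. The grip is at about (333,317), and the red pawl bar at (455,287). The tin (362,205) and the offcut (428,205) lie on its +x side.

```bash
cat > h.py <<'E'
import cv2,numpy as np
from bench import r, imaging, job
def cloud(n,p,d):
    c=imaging.calibration(n); v,u=np.mgrid[:480,:640]
    P=np.stack([(u-c["cx"])/c["fx"]*d,(v-c["cy"])/c["fy"]*d,d],-1)
    return P@np.array(c["rotation"]).T+np.array(c["xyz"])
E
python3 - <<'E'
from h import *
np.set_printoptions(precision=4,suppress=True)
R={}
for n in("scene","top"):
    p=cv2.imread(f"pics/{n}.png"); d=np.load(f"pics/{n}_d.npy"); W=cloud(n,p,d)
    hsv=cv2.cvtColor(p,cv2.COLOR_BGR2HSV); H,S,V=[hsv[...,i].astype(int) for i in range(3)]
    near=(abs(W[...,0]-.45)<.2)&(abs(W[...,1]+.1)<.25)&(d>0)
    red=near&((H<5)|(H>175))&(S>170)&(V>80)&(W[...,2]>.12)
    green=near&(H>60)&(H<90)&(S>80)
    base=green&(W[...,2]<.02)
    wood=near&(H>5)&(H<25)&(S>60)&(W[...,2]>.12)
    for k,m in(("red",red),("green",green),("base",base),("wood",wood)):
        Q=W[m]; print(n,k,len(Q)); 
        if len(Q)>5: print(np.percentile(Q,[1,50,99],axis=0))
    R[n]=(W,red,wood)
    pts=W[base][:,:2]
    rc=cv2.minAreaRect(pts.astype(np.float32)); print("rect",rc)
    for y0,name,m in((0,'red',red),(0,'wood',wood)):
        Q=W[m]
        for y in np.arange(-.3,.1,.02):
            s=Q[(Q[:,1]>=y)&(Q[:,1]<y+.02)]
            if len(s)>3: print(name,round(y+.01,2),len(s),np.median(s,0),s[:,2].max(),s[:,0].min(),s[:,0].max())
    Q=W[near&(W[...,2]>.17)]; print('high',len(Q))
    m2=near&(W[...,2]>.195); print(np.percentile(W[m2],[0,50,100],axis=0) if m2.any() else None)
E
python3 -c "
import cv2
a=cv2.imread('pics/top.png')[230:360,290:490];b=cv2.imread('pics/scene.png')[160:270,230:370]
a=cv2.resize(a,(600,390));b=cv2.resize(b,None,fx=4,fy=4)
cv2.imwrite('pics/b.png',b)"
```

```text
scene red 93
[[ 0.5304 -0.2207  0.1706]
 [ 0.5442 -0.1844  0.1833]
 [ 0.5912 -0.1568  0.1881]]
scene green 741
[[ 0.4484 -0.1725  0.0039]
 [ 0.5828 -0.0955  0.0121]
 [ 0.631  -0.033   0.2006]]
scene base 654
[[ 0.4482 -0.1727  0.0039]
 [ 0.5813 -0.0804  0.0116]
 [ 0.6313 -0.0329  0.0193]]
scene wood 647
[[ 0.4832 -0.1951  0.121 ]
 [ 0.5305 -0.087   0.1459]
 [ 0.578   0.0528  0.1901]]
rect ((0.5338521599769592, -0.10287243872880936), (0.1407271921634674, 0.19956181943416595), 88.71394348144531)
red -0.21 23 [ 0.5442 -0.2096  0.184 ] 0.18981209648653397 0.5392546450162744 0.5493664553951421
red -0.19 25 [ 0.5451 -0.1898  0.1846] 0.18793460003870655 0.5365845906248831 0.5495054013888773
red -0.17 24 [ 0.5456 -0.1706  0.183 ] 0.18757754976766106 0.5304491434925781 0.5924351023954448
red -0.15 18 [ 0.5376 -0.1589  0.1783] 0.18441558319347606 0.5299236624060104 0.5550168195488977
wood -0.19 4 [ 0.5454 -0.1934  0.1788] 0.18692551405614144 0.5391765258425143 0.5478758792712954
wood -0.17 5 [ 0.5846 -0.1697  0.183 ] 0.18805556113756972 0.5596892991900044 0.592259198102549
wood -0.15 7 [ 0.576
[... 2679 characters left out ...]
1734172 0.5605236965288383
wood -0.07 147 [ 0.5296 -0.0759  0.1415] 0.1477106293113647 0.5031094911163706 0.5603571769018207
wood -0.03 16 [ 0.5024 -0.0229  0.1519] 0.18078101310387928 0.48488999133095106 0.5206594196535572
wood -0.01 166 [ 0.489  -0.0096  0.1854] 0.19017778348987557 0.47800328936763625 0.500118026526111
wood 0.01 173 [0.4897 0.0111 0.1854] 0.18943277163518213 0.47788809936287774 0.5016840906452049
wood 0.03 154 [0.4905 0.03   0.1856] 0.1896947075023242 0.4778742754081784 0.5015962900532086
wood 0.05 125 [0.4896 0.047  0.1856] 0.19034201687329477 0.47938811941468695 0.5014901752185967
high 1534
[[ 0.5726 -0.1731  0.1951]
 [ 0.5988 -0.1501  0.199 ]
 [ 0.6064 -0.1448  0.2025]]
```

View pics/b.png

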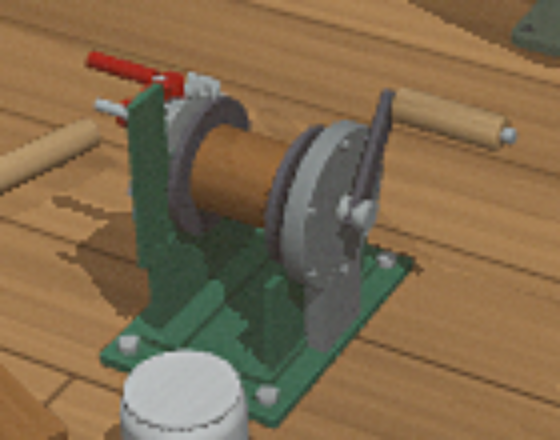

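The close-up shows the crank leaning to the robot's side, the pawl down, and the bar pointing to -y. Winch centre is about (0.532, -0.103), yaw about -1°. The grip is near (0.490, 0.0155, 0.178), 77 mm from the axle against 75 mm given. The bar is near (0.542, -0.20, 0.1825). These fit the given sizes, so I'm moving.

Call:
carry_out:
  xyz:
    - [1,-0.5,-1]
    - [3,-1.5,-2]
    - [6,-3,-3.5]
    - [9.5,-4.7,-5]
    - [13,-6.5,-6]
    - [16.5,-8.2,-7]
    - [20,-10,-7.5]
    - [23.5,-11.7,-8]
    - [27,-13.4,-8]
    - [30,-15,-8]
  delta_rot:
    - [0,0,-0.03]
    - [0,0,-0.09]
    - [0,0,-0.17]
    - [0,0,-0.26]
    - [0,0,-0.36]
    - [0,0,-0.46]
    - [0,0,-0.56]
    - [0,0,-0.66]
    - [0,0,-0.75]
    - [0,0,-0.83]
  jaw: 0.1
  grip_force: 20

```text
clock: 0.93
tool_pos: [0.4076, -0.3231, 0.3125]
orientation: [[0.439, 0.899, 0.002], [0.899, -0.439, -0.001], [0.0, 0.002, -1.0]]
force: [0.6, -0.8, -0.7]
gripper_width: 0.0467
grasp_force: 0.0
```

```bash
cat >> h.py <<'E'
np.set_printoptions(precision=4,suppress=True)
def st():
    s=r.get_state(); print("t",round(s["clock"],2),"p",s["tool_pos"],"f",s["force"],"w",round(s["gripper_width"],4),"g",round(s["grasp_force"],1),"yaw",np.degrees(np.arctan2(s["orientation"][1,0],s["orientation"][0,0])).round(2)); return s
def to(*t,yaw=None):
    s=st(); R=s["orientation"]; print("tool cm",100*R.T@(np.array(t)-s["tool_pos"]))
    if yaw is not None: print("rotz",-(np.radians(yaw)-np.arctan2(R[1,0],R[0,0])), "z",R[:,2])
E
python3 -c "
from h import *
to(.542,-.202,.27,yaw=89)"
```

```text
t 0.93 p [ 0.4076 -0.3231  0.3125] f [ 0.5806 -0.8173 -0.7201] w 0.0467 g 0.0 yaw 63.97
tool cm [16.7809  6.7579  4.2707]
rotz -0.436893043027216 z [ 0.0018 -0.0005 -1.    ]
```

Call:
carry_out:
  xyz:
    - [2.5,1,0]
    - [5.5,2.2,0]
    - [8.5,3.4,0.5]
    - [11.2,4.5,1.5]
    - [13.5,5.4,2.5]
    - [15.2,6.1,3.5]
    - [16.2,6.5,4]
    - [16.8,6.7,4.3]
    - [16.8,6.7,4.3]
    - [16.8,6.7,4.3]
  delta_rot:
    - [0,0,-0.08]
    - [0,0,-0.16]
    - [0,0,-0.24]
    - [0,0,-0.31]
    - [0,0,-0.37]
    - [0,0,-0.41]
    - [0,0,-0.43]
    - [0,0,-0.437]
    - [0,0,-0.437]
    - [0,0,-0.437]

```text
clock: 1.77
tool_pos: [0.5401, -0.2052, 0.2688]
orientation: [[0.024, 1.0, 0.0], [1.0, -0.024, -0.001], [-0.001, 0.0, -1.0]]
force: [-0.7, -0.4, -0.0]
gripper_width: 0.0469
grasp_force: 0.0
```

```bash
python3 - <<'E'
from h import *
s=r.get_state()
p,d=imaging.capture("wrist"); cv2.imwrite("pics/w1.png",p[:,:,::-1])
c=imaging.calibration("wrist"); v,u=np.mgrid[:480,:640]
P=np.stack([(u-c["cx"])/c["fx"]*d,(v-c["cy"])/c["fy"]*d,d],-1); T=np.array(c["T_tool_cam"])
W=(P@T[:3,:3].T+T[:3,3])@s["orientation"].T+s["tool_pos"]
hsv=cv2.cvtColor(p,cv2.COLOR_RGB2HSV).astype(int)
m=((hsv[...,0]<6)|(hsv[...,0]>174))&(hsv[...,1]>150)&(d>0)&(W[...,2]>.15)
Q=W[m]
for y in np.arange(-.24,-.14,.01):
    q=Q[abs(Q[:,1]-y)<.005]
    if len(q)>5: print(round(y,3),len(q),np.percentile(q,[2,50,98],axis=0).ravel())
to(.542,-.202,.1635,yaw=89)
E
```

```text
-0.22 139 [ 0.5369 -0.2212  0.182   0.5419 -0.2182  0.1846  0.5464 -0.2152  0.1863]
-0.21 242 [ 0.537  -0.2148  0.1823  0.542  -0.21    0.1847  0.5465 -0.2052  0.1861]
-0.2 258 [ 0.5367 -0.2049  0.1819  0.5417 -0.1998  0.1846  0.5467 -0.1951  0.1863]
-0.19 266 [ 0.537  -0.1946  0.1819  0.5419 -0.1901  0.1846  0.5469 -0.1852  0.1863]
-0.18 299 [ 0.5372 -0.1848  0.1813  0.5422 -0.1799  0.1845  0.5476 -0.1752  0.1863]
-0.17 645 [ 0.5322 -0.1745  0.1799  0.5562 -0.1672  0.1822  0.5881 -0.1651  0.1859]
-0.16 1449 [ 0.532  -0.1649  0.1795  0.5597 -0.1606  0.1818  0.5883 -0.1563  0.1855]
t 1.82 p [ 0.54   -0.2056  0.2691] f [-0.1532 -0.4431 -0.3266] w 0.047 g 0.0 yaw 88.57
tool cm [ 0.3725  0.1816 10.5582]
rotz -0.007479708553822517 z [ 0.0006 -0.0008 -1.    ]
```

View pics/w1.png

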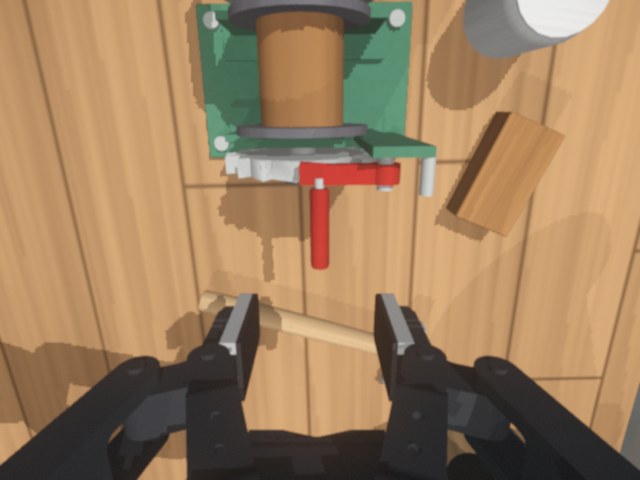

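The wrist view shows the bar upright in the picture at (320,228), midway between the fingers. The pivot pin is at (385,165) and the back peg at (427,175). The bar centre is (0.542, z 0.180) and the pivot x is about 0.582. Going down and gripping.

Call:
carry_out:
  xyz:
    - [0.1,0.1,1.5]
    - [0.3,0.2,4]
    - [0.4,0.2,6.5]
    - [0.4,0.2,8.5]
    - [0.4,0.2,9.8]
    - [0.4,0.2,10.5]
    - [0.4,0.2,10.8]
    - [0.4,0.2,10.8]
  delta_rot:
    - [0,0,0]
    - [0,0,0]
    - [0,0,0]
    - [0,0,0]
    - [0,0,0]
    - [0,0,0]
    - [0,0,0]
    - [0,0,0]

```text
clock: 2.48
tool_pos: [0.5424, -0.2017, 0.1606]
orientation: [[0.025, 1.0, 0.0], [1.0, -0.025, -0.0], [-0.0, 0.0, -1.0]]
force: [0.3, 0.0, 0.6]
gripper_width: 0.0472
grasp_force: 0.0
```

Call:
carry_out:
  xyz:
    - [0,0,0]
    - [0,0,0]
    - [0,0,0]
    - [0,0,0]
    - [0,0,0]
    - [0,0,0]
    - [0,0,0]
  delta_rot:
    - [0,0,0]
    - [0,0,0]
    - [0,0,0]
    - [0,0,0]
    - [0,0,0]
    - [0,0,0]
    - [0,0,0]
  jaw: -1
  grip_force: 25

```text
clock: 3.07
tool_pos: [0.5422, -0.2013, 0.1611]
orientation: [[0.024, 1.0, -0.0], [1.0, -0.024, -0.001], [-0.001, -0.0, -1.0]]
force: [-3.6, -1.4, 5.4]
gripper_width: 0.0112
grasp_force: 24.6
```

Call:
carry_out:
  xyz:
    - [0,0.06,-0.4]
    - [0,0.17,-0.88]
    - [0,0.32,-1.26]
    - [0,0.48,-1.62]
    - [0,0.7,-1.97]
    - [0,0.93,-2.28]
    - [0,1.2,-2.57]
    - [0,1.5,-2.83]
    - [0,1.83,-3.06]
    - [0,2.17,-3.26]
  delta_rot:
    - [0,0,0]
    - [0,0,0]
    - [0,0,0]
    - [0,0,0]
    - [0,0,0]
    - [0,0,0]
    - [0,0,0]
    - [0,0,0]
    - [0,0,0]
    - [0,0,0]

```text
clock: 3.9
tool_pos: [0.5647, -0.2017, 0.194]
orientation: [[0.024, 1.0, 0.001], [1.0, -0.024, -0.0], [-0.0, 0.001, -1.0]]
force: [-3.3, -1.6, 5.0]
gripper_width: 0.0115
grasp_force: 24.9
```

Call:
carry_out:
  xyz:
    - [0,0.37,-0.17]
    - [0,0.75,-0.3]
    - [0,1.14,-0.39]
    - [0,1.53,-0.43]
    - [0,1.93,-0.44]
    - [0,2.33,-0.41]
    - [0,2.73,-0.34]
    - [0,3.1,-0.23]
    - [0,3.35,-0.14]
    - [0,3.35,-0.14]
  delta_rot:
    - [0,0,0]
    - [0,0,0]
    - [0,0,0]
    - [0,0,0]
    - [0,0,0]
    - [0,0,0]
    - [0,0,0]
    - [0,0,0]
    - [0,0,0]
    - [0,0,0]

```text
clock: 4.73
tool_pos: [0.5992, -0.2022, 0.1942]
orientation: [[0.024, 1.0, 0.002], [1.0, -0.024, 0.0], [0.0, 0.002, -1.0]]
force: [3.4, 0.5, 4.4]
gripper_width: 0.0113
grasp_force: 24.9
```

Call:
carry_out:
  xyz:
    - [0,0,0]
    - [0,0,0]
    - [0,0,0]
    - [0,0,0]
    - [0,0,0]
  delta_rot:
    - [0,0,0]
    - [0,0,0]
    - [0,0,0]
    - [0,0,0]
    - [0,0,0]
  jaw: 0.1

```text
clock: 5.15
tool_pos: [0.5972, -0.2023, 0.1939]
orientation: [[0.024, 1.0, -0.001], [1.0, -0.024, 0.0], [0.0, -0.001, -1.0]]
force: [-0.2, -0.2, -0.2]
gripper_width: 0.0471
grasp_force: 0.0
```

Call:
carry_out:
  xyz:
    - [0,0,-1]
    - [0,0,-3]
    - [0,0,-5.5]
    - [0,0,-7.5]
    - [0,0,-8.5]
    - [0,0,-9]
    - [0,0,-9]
  delta_rot:
    - [0,0,0]
    - [0,0,0]
    - [0,0,0]
    - [0,0,0]
    - [0,0,0]
    - [0,0,0]
    - [0,0,0]

```text
clock: 5.73
tool_pos: [0.598, -0.2024, 0.2855]
orientation: [[0.024, 1.0, 0.002], [1.0, -0.024, -0.001], [-0.001, 0.002, -1.0]]
force: [0.4, 0.0, -0.3]
gripper_width: 0.0472
grasp_force: 0.0
```

```bash
cat >> h.py <<'E'
def wrist(name):
    s=r.get_state(); p,d=imaging.capture("wrist"); cv2.imwrite(name,p[:,:,::-1])
    c=imaging.calibration("wrist"); v,u=np.mgrid[:480,:640]
    P=np.stack([(u-c["cx"])/c["fx"]*d,(v-c["cy"])/c["fy"]*d,d],-1); T=np.array(c["T_tool_cam"])
    return p,d,(P@T[:3,:3].T+T[:3,3])@s["orientation"].T+s["tool_pos"]
def top():
    p,d=imaging.capture("top"); return p,d,cloud("top",p,d)
def redpts(p,d,W):
    hsv=cv2.cvtColor(p,cv2.COLOR_RGB2HSV).astype(int)
    m=((hsv[...,0]<6)|(hsv[...,0]>174))&(hsv[...,1]>150)&(d>0)&(W[...,2]>.12)&(abs(W[...,0]-.55)<.15)&(abs(W[...,1]+.19)<.06)
    Q=W[m]
    for y in np.arange(-.24,-.14,.02):
        q=Q[abs(Q[:,1]-y)<.01]
        if len(q)>5: print(round(y,3),len(q),np.percentile(q,[2,50,98],axis=0).ravel())
E
python3 - <<'E'
from h import *
redpts(*wrist("pics/w2.png"))
p,d,W=top()
redpts(p,d,W)
hsv=cv2.cvtColor(p,cv2.COLOR_RGB2HSV).astype(int)
m=(hsv[...,0]>5)&(hsv[...,0]<25)&(hsv[...,1]>60)&(W[...,2]>.14)&(W[...,1]>-.03)&(W[...,1]<.08)&(abs(W[...,0]-.5)<.1)
print(np.percentile(W[m],[1,50,99],axis=0))
to(.490,.02,.29,yaw=89)
E
```

```text
-0.22 309 [ 0.6004 -0.2219  0.2113  0.6052 -0.216   0.2138  0.6101 -0.2103  0.2152]
-0.2 549 [ 0.6007 -0.2095  0.2112  0.6054 -0.1998  0.2138  0.6102 -0.1903  0.2154]
-0.18 559 [ 0.601  -0.1895  0.2113  0.6061 -0.1805  0.2137  0.6109 -0.1718  0.2155]
-0.16 1189 [ 0.5756 -0.1686  0.1817  0.5945 -0.1616  0.2013  0.6089 -0.157   0.2271]
-0.22 45 [ 0.6005 -0.2225  0.2114  0.605  -0.2168  0.2145  0.6091 -0.2105  0.2167]
-0.2 81 [ 0.6004 -0.2093  0.2115  0.605  -0.1989  0.214   0.6109 -0.1902  0.2167]
-0.18 71 [ 0.6005 -0.1895  0.2103  0.6051 -0.1813  0.2143  0.6109 -0.1728  0.2169]
-0.16 201 [ 0.5751 -0.1692  0.1808  0.5947 -0.1627  0.2025  0.6107 -0.1571  0.2282]
[[ 0.478  -0.0195  0.1762]
 [ 0.4871  0.0376  0.9442]
 [ 0.5015  0.0537  0.9442]]
t 5.83 p [ 0.5972 -0.2022  0.2832] f [-0.1616 -0.1481 -0.5952] w 0.047 g 0.0 yaw 88.62
tool cm [ 21.9537 -11.2522  -0.6437]
rotz -0.006609722127324025 z [-0.0019  0.0006 -1.    ]
```

View pics/w2.png

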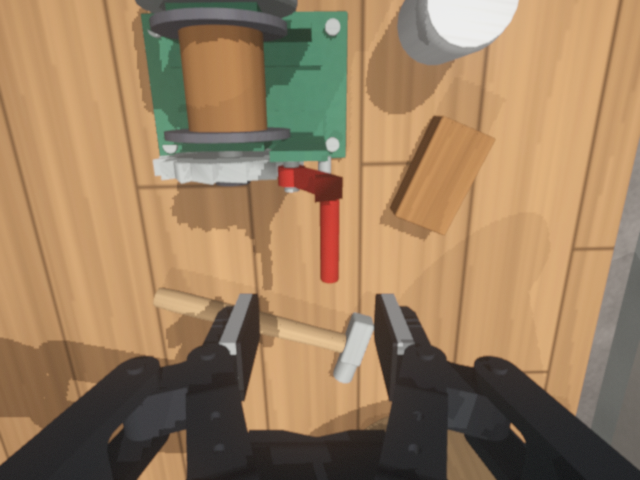

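The wrist view shows the pawl leaning back on its peg, with the bar at (330,240), clear of the toothed wheel at (215,170). The depth puts the bar at (0.6055, z 0.209), which fits about 2.1 rad. Next is the crank grip.

Call:
carry_out:
  xyz:
    - [1.5,-0.7,-0.5]
    - [4.5,-2.2,-0.7]
    - [8,-4,-0.7]
    - [11.5,-5.8,-0.7]
    - [15,-7.6,-0.7]
    - [18,-9.2,-0.7]
    - [20.3,-10.4,-0.7]
    - [21.6,-11.1,-0.7]
    - [21.8,-11.2,-0.7]
    - [21.8,-11.2,-0.7]
  delta_rot:
    - [0,0,0]
    - [0,0,0]
    - [0,0,0]
    - [0,0,0]
    - [0,0,0]
    - [0,0,0]
    - [0,0,0]
    - [0,0,0]
    - [0,0,0]
    - [0,0,0]
  jaw: 0.3

```text
clock: 6.67
tool_pos: [0.49, 0.0192, 0.2909]
orientation: [[0.022, 1.0, -0.001], [1.0, -0.022, -0.0], [-0.0, -0.001, -1.0]]
force: [-0.2, -0.7, 0.2]
gripper_width: 0.0557
grasp_force: 0.0
```

```bash
python3 - <<'E'
from h import *
p,d,W=wrist("pics/w3.png")
hsv=cv2.cvtColor(p,cv2.COLOR_RGB2HSV).astype(int)
m=(hsv[...,0]>5)&(hsv[...,0]<25)&(hsv[...,1]>60)&(W[...,2]>.14)&(W[...,2]<.22)&(abs(W[...,0]-.5)<.1)&(d>0)&(abs(W[...,1]-.02)<.1)
Q=W[m]; print(len(Q))
for y in np.arange(-.03,.1,.01):
    q=Q[abs(Q[:,1]-y)<.005]
    if len(q)>5: print(round(y,3),len(q),np.percentile(q,[1,50,99],axis=0).ravel())
to(.490,.018,.178-.019,yaw=89)
E
```

```text
3684
-0.02 190 [ 0.4786 -0.0232  0.1702  0.4894 -0.0173  0.1844  0.501  -0.0151  0.1875]
-0.01 429 [ 0.4773 -0.0148  0.175   0.4895 -0.0099  0.1852  0.5011 -0.0051  0.1877]
0.0 452 [ 0.4776 -0.0048  0.1754  0.4891 -0.      0.1854  0.5011  0.0048  0.1878]
0.01 464 [0.478  0.0052 0.1757 0.4899 0.0099 0.1852 0.5012 0.0149 0.1878]
0.02 484 [0.4777 0.0151 0.1754 0.4895 0.0201 0.1853 0.5013 0.0249 0.1881]
0.03 500 [0.478  0.0251 0.1761 0.4897 0.03   0.1853 0.5014 0.0349 0.1878]
0.04 513 [0.4783 0.0352 0.1766 0.4899 0.0401 0.1853 0.5014 0.0449 0.1882]
0.05 555 [0.4786 0.0452 0.1752 0.4901 0.0504 0.1848 0.5015 0.0549 0.188 ]
0.06 77 [0.4809 0.055  0.1698 0.4904 0.0554 0.1771 0.4984 0.0625 0.1855]
t 6.72 p [0.4906 0.0184 0.2909] f [-0.1616 -0.1843 -0.5218] w 0.0554 g 0.0 yaw 88.68
tool cm [-0.0382 -0.0537 13.1931]
rotz -0.005602917918291039 z [-0.0006 -0.0005 -1.    ]
```

Call:
carry_out:
  xyz:
    - [0,0,2]
    - [0,0,5]
    - [0,0,8]
    - [0,-0.05,10.5]
    - [0,-0.05,12.2]
    - [0,-0.05,13]
    - [0,-0.05,13.4]
    - [0,-0.05,13.4]
  delta_rot:
    - [0,0,0]
    - [0,0,0]
    - [0,0,0]
    - [0,0,0]
    - [0,0,0]
    - [0,0,0]
    - [0,0,0]
    - [0,0,0]

```text
clock: 7.38
tool_pos: [0.4907, 0.0177, 0.1569]
orientation: [[0.025, 1.0, -0.001], [1.0, -0.025, -0.0], [-0.0, -0.001, -1.0]]
force: [-0.7, 0.9, -0.4]
gripper_width: 0.0555
grasp_force: 0.0
```

Call:
carry_out:
  xyz:
    - [0,0,0]
    - [0,0,0]
    - [0,0,0]
    - [0,0,0]
    - [0,0,0]
    - [0,0,0]
  delta_rot:
    - [0,0,0]
    - [0,0,0]
    - [0,0,0]
    - [0,0,0]
    - [0,0,0]
    - [0,0,0]
  jaw: -1
  grip_force: 40

```text
clock: 7.88
tool_pos: [0.4905, 0.0182, 0.1583]
orientation: [[0.024, 1.0, 0.001], [1.0, -0.024, -0.0], [-0.0, 0.001, -1.0]]
force: [-3.3, -0.2, 5.2]
gripper_width: 0.0228
grasp_force: 39.1
```

```bash
python3 - <<'E'
from h import *
s=st()
for a in np.arange(-.62,.75,.08):
    print(round(a+.62,2),(np.array([np.sin(a)-np.sin(-.62),-(np.cos(a)-np.cos(.62))])*7.5).round(2))
E
```

```text
t 7.88 p [0.4905 0.0182 0.1583] f [-3.3134 -0.249   5.1534] w 0.0228 g 39.1 yaw 88.65
0.0 [ 0. -0.]
0.08 [ 0.5  -0.33]
0.16 [ 1.03 -0.62]
0.24 [ 1.58 -0.86]
0.32 [ 2.14 -1.06]
0.4 [ 2.72 -1.22]
0.48 [ 3.31 -1.32]
0.56 [ 3.91 -1.38]
0.64 [ 4.51 -1.39]
0.72 [ 5.11 -1.36]
0.8 [ 5.7  -1.27]
0.88 [ 6.29 -1.14]
0.96 [ 6.86 -0.97]
1.04 [ 7.42 -0.74]
1.12 [ 7.95 -0.48]
1.2 [ 8.47 -0.17]
1.28 [8.96 0.18]
1.36 [9.41 0.57]
```

Call:
carry_out:
  xyz:
    - [0,0.2,-0.14]
    - [0,0.45,-0.3]
    - [0,0.75,-0.47]
    - [0,1.03,-0.62]
    - [0,1.3,-0.75]
    - [0,1.58,-0.86]
    - [0,1.86,-0.97]
    - [0,2.14,-1.06]
    - [0,2.43,-1.15]
    - [0,2.72,-1.22]
  delta_rot:
    - [0,0,0]
    - [0,0,0]
    - [0,0,0]
    - [0,0,0]
    - [0,0,0]
    - [0,0,0]
    - [0,0,0]
    - [0,0,0]
    - [0,0,0]
    - [0,0,0]

```text
clock: 8.72
tool_pos: [0.5157, 0.0179, 0.1697]
orientation: [[0.024, 1.0, -0.004], [1.0, -0.024, 0.0], [0.0, -0.004, -1.0]]
force: [-6.7, 0.2, 6.0]
gripper_width: 0.0226
grasp_force: 39.7
```

```bash
cat >> h.py <<'E'
def crank(ax=.533):
    s=st(); x=s["tool_pos"][0]-ax; z=s["tool_pos"][2]+.019-.115; a=np.arctan2(x,z); f=s["force"]
    print("ang",a.round(3),"rad",np.hypot(x,z).round(4),"drag",(-(f[0]*np.cos(a)-f[2]*np.sin(a))).round(2),"radial",(f[0]*np.sin(a)+f[2]*np.cos(a)).round(2))
E
python3 -c "
from h import *
crank()"
```

```text
t 8.72 p [0.5157 0.0179 0.1697] f [-6.6703  0.24    6.0082] w 0.0226 g 39.7 yaw 88.64
ang -0.23 rad 0.0757 drag 5.12 radial 7.37
```

Call:
carry_out:
  xyz:
    - [0,0.15,-0.06]
    - [0,0.3,-0.11]
    - [0,0.45,-0.15]
    - [0,0.6,-0.2]
    - [0,0.75,-0.23]
    - [0,0.9,-0.24]
    - [0,1.05,-0.25]
    - [0,1.2,-0.26]
    - [0,1.35,-0.26]
    - [0,1.5,-0.27]
  delta_rot:
    - [0,0,0]
    - [0,0,0]
    - [0,0,0]
    - [0,0,0]
    - [0,0,0]
    - [0,0,0]
    - [0,0,0]
    - [0,0,0]
    - [0,0,0]
    - [0,0,0]

```text
clock: 9.55
tool_pos: [0.5311, 0.0176, 0.1719]
orientation: [[0.024, 1.0, -0.004], [1.0, -0.024, 0.0], [0.0, -0.004, -1.0]]
force: [-4.0, 1.3, 1.8]
gripper_width: 0.023
grasp_force: 39.4
```

```bash
python3 -c "
from h import *
crank()"
```

```text
t 9.55 p [0.5311 0.0176 0.1719] f [-3.9969  1.3077  1.7688] w 0.023 g 39.4 yaw 88.64
ang -0.025 rad 0.0759 drag 3.95 radial 1.87
```

Call:
carry_out:
  xyz:
    - [0,0.1,0]
    - [0,0.2,0]
    - [0,0.3,0.01]
    - [0,0.4,0.01]
    - [0,0.5,0.02]
    - [0,0.6,0.02]
    - [0,0.7,0.03]
    - [0,0.8,0.04]
    - [0,0.9,0.05]
    - [0,1.0,0.06]
  delta_rot:
    - [0,0,0]
    - [0,0,0]
    - [0,0,0]
    - [0,0,0]
    - [0,0,0]
    - [0,0,0]
    - [0,0,0]
    - [0,0,0]
    - [0,0,0]
    - [0,0,0]

```text
clock: 10.38
tool_pos: [0.5422, 0.0174, 0.1714]
orientation: [[0.024, 1.0, -0.001], [1.0, -0.024, 0.001], [0.001, -0.001, -1.0]]
force: [-4.3, 2.2, 0.4]
gripper_width: 0.0228
grasp_force: 39.4
```

```bash
python3 -c "
from h import *
crank()"
```

```text
t 10.38 p [0.5422 0.0174 0.1714] f [-4.2935  2.1952  0.3538] w 0.0228 g 39.4 yaw 88.63
ang 0.122 rad 0.076 drag 4.3 radial -0.17
```

Call:
carry_out:
  xyz:
    - [0.01,0.1,0.01]
    - [0.02,0.2,0.03]
    - [0.03,0.3,0.05]
    - [0.04,0.4,0.07]
    - [0.04,0.5,0.09]
    - [0.05,0.6,0.11]
    - [0.05,0.7,0.13]
    - [0.05,0.8,0.15]
    - [0.05,0.9,0.18]
    - [0.05,1.0,0.2]
  delta_rot:
    - [0,0,0]
    - [0,0,0]
    - [0,0,0]
    - [0,0,0]
    - [0,0,0]
    - [0,0,0]
    - [0,0,0]
    - [0,0,0]
    - [0,0,0]
    - [0,0,0]

```text
clock: 11.22
tool_pos: [0.5513, 0.0173, 0.1697]
orientation: [[0.024, 1.0, -0.003], [1.0, -0.024, 0.0], [-0.0, -0.003, -1.0]]
force: [-8.8, 2.2, 5.5]
gripper_width: 0.0232
grasp_force: 39.6
```

```bash
python3 -c "
from h import *
crank()"
```

```text
t 11.22 p [0.5513 0.0173 0.1697] f [-8.8491  2.1748  5.5443] w 0.0232 g 39.6 yaw 88.61
ang 0.244 rad 0.0759 drag 9.93 radial 3.24
```

Call:
carry_out:
  xyz:
    - [0,0,0]
    - [0,0,0]
    - [0,0,0]
  delta_rot:
    - [0,0,0]
    - [0,0,0]
    - [0,0,0]

```text
clock: 11.47
tool_pos: [0.5515, 0.0173, 0.1696]
orientation: [[0.024, 1.0, -0.003], [1.0, -0.024, -0.0], [-0.0, -0.003, -1.0]]
force: [-8.0, 1.5, 3.8]
gripper_width: 0.0223
grasp_force: 39.6
```

```bash
python3 -c "
from h import *
crank()"
```

```text
t 11.47 p [0.5515 0.0173 0.1696] f [-8.0021  1.464   3.8424] w 0.0223 g 39.6 yaw 88.62
ang 0.246 rad 0.0759 drag 8.7 radial 1.78
```

The tangential force rose from a steady 4.3 N to 8.7–9.9 N, so the grip is on the sprung stop with about 4–5 N excess. Letting go here.

Call:
carry_out:
  xyz:
    - [0,0,0]
    - [0,0,0]
    - [0,0,0]
    - [0,0,0]
    - [0,0,0]
  delta_rot:
    - [0,0,0]
    - [0,0,0]
    - [0,0,0]
    - [0,0,0]
    - [0,0,0]
  jaw: 0.35

```text
clock: 11.88
tool_pos: [0.5534, 0.0171, 0.1697]
orientation: [[0.024, 1.0, 0.001], [1.0, -0.024, -0.0], [-0.0, 0.001, -1.0]]
force: [0.5, -0.3, -0.2]
gripper_width: 0.0576
grasp_force: 0.0
```

Call:
carry_out:
  xyz:
    - [0,0,-1]
    - [0,0,-3]
    - [0,0,-6]
    - [0,0,-9]
    - [0,0,-11.5]
    - [0,0,-12.5]
    - [0,0,-13]
  delta_rot:
    - [0,0,0]
    - [0,0,0]
    - [0,0,0]
    - [0,0,0]
    - [0,0,0]
    - [0,0,0]
    - [0,0,0]

```text
clock: 12.47
tool_pos: [0.5535, 0.0173, 0.302]
orientation: [[0.024, 1.0, 0.005], [1.0, -0.024, -0.0], [-0.0, 0.005, -1.0]]
force: [0.0, 0.8, 0.6]
gripper_width: 0.0579
grasp_force: 0.0
```

```bash
python3 - <<'E'
from h import *
p,d,W=wrist("pics/w4.png")
hsv=cv2.cvtColor(p,cv2.COLOR_RGB2HSV).astype(int)
m=(hsv[...,0]>5)&(hsv[...,0]<25)&(hsv[...,1]>60)&(W[...,2]>.15)&(W[...,2]<.22)&(abs(W[...,0]-.55)<.1)&(d>0)&(abs(W[...,1]-.02)<.03)
Q=W[m]; print(len(Q),np.percentile(Q,[1,50,99],axis=0))
redpts(*top())
to(.603,-.202,.285,yaw=89)
E
```

```text
2909 [[ 0.5395 -0.0092  0.188 ]
 [ 0.5512  0.0216  0.1971]
 [ 0.5628  0.0495  0.1998]]
-0.22 46 [ 0.6006 -0.2226  0.2105  0.6044 -0.2163  0.2145  0.609  -0.2104  0.2176]
-0.2 76 [ 0.6004 -0.2096  0.2105  0.6051 -0.199   0.2145  0.6106 -0.1902  0.2172]
-0.18 72 [ 0.6005 -0.1894  0.2101  0.6051 -0.1813  0.2142  0.6108 -0.173   0.2169]
-0.16 80 [ 0.5885 -0.1695  0.1934  0.6007 -0.1649  0.2229  0.6112 -0.1581  0.2289]
t 12.57 p [0.5527 0.0173 0.2997] f [-0.6243  0.88   -0.0129] w 0.0578 g 0.0 yaw 88.62
tool cm [-21.8028   5.5582   1.4729]
rotz -0.006562131257848547 z [ 0.0005 -0.0001 -1.    ]
```

Call:
carry_out:
  xyz:
    - [-1.5,0.4,0]
    - [-4.5,1.2,0]
    - [-8,2.1,0.3]
    - [-11.5,3.1,0.6]
    - [-15,4,0.8]
    - [-18,4.8,1]
    - [-20.3,5.4,1]
    - [-21.6,5.7,1]
    - [-21.8,5.75,1]
    - [-21.8,5.75,1]
  delta_rot:
    - [0,0,0]
    - [0,0,0]
    - [0,0,0]
    - [0,0,0]
    - [0,0,0]
    - [0,0,0]
    - [0,0,0]
    - [0,0,0]
    - [0,0,0]
    - [0,0,0]
  jaw: 0.1

```text
clock: 13.4
tool_pos: [0.6045, -0.2019, 0.2881]
orientation: [[0.025, 1.0, -0.002], [1.0, -0.025, 0.001], [0.001, -0.003, -1.0]]
force: [-0.1, -0.4, 0.9]
gripper_width: 0.0471
grasp_force: 0.0
```

```bash
python3 - <<'E'
from h import *
redpts(*wrist("pics/w5.png"))
to(.605,-.202,.209-.019)
E
```

```text
-0.22 302 [ 0.6005 -0.2219  0.2111  0.6054 -0.216   0.2137  0.6103 -0.2103  0.2153]
-0.2 541 [ 0.6008 -0.2097  0.2114  0.6057 -0.1999  0.2138  0.6106 -0.1905  0.2154]
-0.18 560 [ 0.6009 -0.1898  0.2112  0.6061 -0.1807  0.2136  0.6109 -0.1717  0.2154]
-0.16 1119 [ 0.5756 -0.1684  0.1812  0.5945 -0.1615  0.2015  0.6094 -0.157   0.2272]
t 13.45 p [ 0.6045 -0.201   0.2887] f [-0.2649  0.7569 -0.3164] w 0.0466 g 0.0 yaw 88.64
tool cm [-0.1109  0.0657  9.872 ]
```

Call:
carry_out:
  xyz:
    - [0,0,1.5]
    - [0,0.1,4]
    - [0,0.1,6.3]
    - [0,0.1,8]
    - [0,0.1,9.2]
    - [0,0.1,9.8]
    - [0,0.1,9.9]
    - [0,0.1,9.9]
  delta_rot:
    - [0,0,0]
    - [0,0,0]
    - [0,0,0]
    - [0,0,0]
    - [0,0,0]
    - [0,0,0]
    - [0,0,0]
    - [0,0,0]

```text
clock: 14.12
tool_pos: [0.6061, -0.201, 0.191]
orientation: [[0.023, 1.0, 0.0], [1.0, -0.023, 0.0], [0.0, 0.0, -1.0]]
force: [0.1, 0.0, 0.4]
gripper_width: 0.0469
grasp_force: 0.0
```

Call:
carry_out:
  xyz:
    - [0,0,0]
    - [0,0,0]
    - [0,0,0]
    - [0,0,0]
    - [0,0,0]
    - [0,0,0]
    - [0,0,0]
  delta_rot:
    - [0,0,0]
    - [0,0,0]
    - [0,0,0]
    - [0,0,0]
    - [0,0,0]
    - [0,0,0]
    - [0,0,0]
  jaw: -1
  grip_force: 25

```text
clock: 14.7
tool_pos: [0.6059, -0.2021, 0.1914]
orientation: [[0.024, 1.0, 0.001], [1.0, -0.024, -0.0], [-0.0, 0.001, -1.0]]
force: [-2.7, 0.8, 6.3]
gripper_width: 0.0113
grasp_force: 24.5
```

Call:
carry_out:
  xyz:
    - [0,-0.25,-0.14]
    - [0,-0.5,-0.27]
    - [0,-0.8,-0.39]
    - [0,-1.1,-0.48]
    - [0,-1.64,-0.6]
    - [0,-2.04,-0.63]
    - [0,-2.44,-0.62]
    - [0,-2.85,-0.57]
    - [0,-3.23,-0.49]
    - [0,-3.98,-0.19]
  delta_rot:
    - [0,0,0]
    - [0,0,0]
    - [0,0,0]
    - [0,0,0]
    - [0,0,0]
    - [0,0,0]
    - [0,0,0]
    - [0,0,0]
    - [0,0,0]
    - [0,0,0]

```text
clock: 15.53
tool_pos: [0.5661, -0.2016, 0.1954]
orientation: [[0.024, 1.0, 0.002], [1.0, -0.024, -0.002], [-0.002, 0.002, -1.0]]
force: [-4.4, 1.0, 13.4]
gripper_width: 0.011
grasp_force: 25.4
```

Call:
carry_out:
  xyz:
    - [0,-0.33,0.15]
    - [0,-0.67,0.36]
    - [0,-0.97,0.63]
    - [0,-1.24,0.92]
    - [0,-1.48,1.24]
    - [0,-1.69,1.58]
    - [0,-1.82,1.85]
    - [0,-1.94,2.12]
    - [0,-2.0,2.3]
    - [0,-2.0,2.3]
  delta_rot:
    - [0,0,0]
    - [0,0,0]
    - [0,0,0]
    - [0,0,0]
    - [0,0,0]
    - [0,0,0]
    - [0,0,0]
    - [0,0,0]
    - [0,0,0]
    - [0,0,0]

```text
clock: 16.37
tool_pos: [0.5431, -0.2011, 0.1684]
orientation: [[0.024, 1.0, -0.007], [1.0, -0.024, -0.0], [-0.001, -0.007, -1.0]]
force: [-5.0, -3.2, 0.7]
gripper_width: 0.0113
grasp_force: 24.4
```

Call:
carry_out:
  xyz:
    - [0,-0.05,0.2]
    - [0,-0.05,0.2]
  delta_rot:
    - [0,0,0]
    - [0,0,0]

```text
clock: 16.53
tool_pos: [0.5432, -0.2012, 0.168]
orientation: [[0.024, 1.0, -0.005], [1.0, -0.024, -0.001], [-0.001, -0.005, -1.0]]
force: [-6.1, -1.7, 7.3]
gripper_width: 0.0109
grasp_force: 25.0
```

Force rose as the bar went down, so the pawl is about on the wheel. Letting go and retreating.

Call:
carry_out:
  xyz:
    - [0,0,0]
    - [0,0,0]
    - [0,0,0]
    - [0,0,0]
    - [0,0,0]
  delta_rot:
    - [0,0,0]
    - [0,0,0]
    - [0,0,0]
    - [0,0,0]
    - [0,0,0]
  jaw: 0.1

```text
clock: 16.95
tool_pos: [0.5457, -0.2005, 0.1672]
orientation: [[0.024, 1.0, -0.0], [1.0, -0.024, 0.0], [0.0, -0.0, -1.0]]
force: [0.3, 0.2, 1.1]
gripper_width: 0.0469
grasp_force: 0.0
```

Call:
carry_out:
  xyz:
    - [0,0,-1]
    - [0,0,-3]
    - [0,0,-6]
    - [0,0,-9]
    - [0,0,-11]
    - [0,0,-12]
    - [0,0,-12]
  delta_rot:
    - [0,0,0]
    - [0,0,0]
    - [0,0,0]
    - [0,0,0]
    - [0,0,0]
    - [0,0,0]
    - [0,0,0]

```text
clock: 17.53
tool_pos: [0.5467, -0.201, 0.2906]
orientation: [[0.024, 1.0, 0.005], [1.0, -0.024, -0.002], [-0.002, 0.006, -1.0]]
force: [-0.5, 0.1, -0.7]
gripper_width: 0.0474
grasp_force: 0.0
```

```bash
python3 - <<'E'
from h import *
st()
redpts(*wrist("pics/w6.png"))
p,d,W=top(); redpts(p,d,W)
hsv=cv2.cvtColor(p,cv2.COLOR_RGB2HSV).astype(int)
m=(hsv[...,0]>5)&(hsv[...,0]<25)&(hsv[...,1]>60)&(W[...,2]>.15)&(W[...,2]<.22)&(abs(W[...,0]-.55)<.1)&(d>0)&(abs(W[...,1]-.02)<.03)
print(np.percentile(W[m],[1,50,99],axis=0))
E
```

```text
t 17.53 p [ 0.5467 -0.201   0.2906] f [-0.5498  0.0997 -0.7085] w 0.0474 g 0.0 yaw 88.63
-0.22 221 [ 0.5377 -0.2208  0.188   0.5425 -0.2156  0.1903  0.5472 -0.2105  0.192 ]
-0.2 446 [ 0.5378 -0.2098  0.1875  0.5428 -0.1998  0.1903  0.5476 -0.1905  0.1918]
-0.18 482 [ 0.5381 -0.1897  0.1874  0.5433 -0.1802  0.1902  0.5483 -0.1712  0.192 ]
-0.16 1653 [ 0.532  -0.1681  0.1819  0.56   -0.162   0.1852  0.5885 -0.1564  0.1882]
-0.22 42 [ 0.5381 -0.222   0.1867  0.5424 -0.2162  0.1908  0.5469 -0.2106  0.1928]
-0.2 71 [ 0.5381 -0.2097  0.1884  0.5416 -0.1998  0.1909  0.5467 -0.1905  0.194 ]
-0.18 70 [ 0.538  -0.1895  0.1874  0.5429 -0.1803  0.1907  0.5476 -0.1712  0.194 ]
-0.16 252 [ 0.5302 -0.1685  0.1768  0.558  -0.1623  0.1856  0.5886 -0.1564  0.1894]
[[ 0.5401 -0.0088  0.1881]
 [ 0.55    0.0201  0.1973]
 [ 0.5628  0.0491  0.2011]]
```

View pics/w6.png

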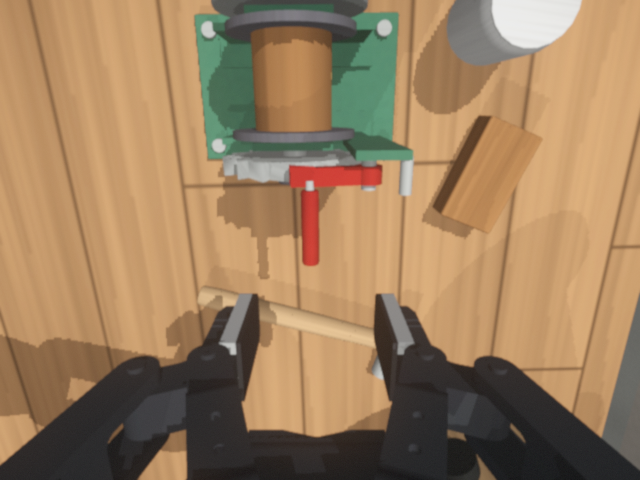

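The wrist view shows the pawl lying on the toothed wheel at about (300,175), with the bar at (310,228). The bar centre is at z 0.186, or about 0.21 rad, which is on a tooth's slope. The crank grip has not moved from the stop, and the gripper is clear. Handing in.

```bash
python3 -c "
from bench import job
print(job.close_job())"
```

```text
the job is handed in; nothing more can be done
None
```

I threw the pawl back onto its peg, turned the drum back to the sprung stop (about 4–5 N over the plain drag) and left it there, let the pawl down onto the toothed wheel, and handed the job in at about 18 s; the hand-in gave no verdict.

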